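# Shut and latch the sprung lid of the bread bin

### The job

The white sprung lid of the steel bread bin stands open. Push it down shut and, while it is held down, turn the red turnbutton so that its tongue points straight to the bin's front (the low side, facing the robot) and lies under the brass keeper, so that the lid stays shut when you let go. Leave the mug, the funnel and the spoon where they are.

Things in the scene. Friction and masses are not known exactly. Their poses are not given: they have to be found in the camera images.
- bin: Steel bread bin fixed on the counter, 300 mm wide (its y), 220 mm deep (its x), 110 mm high at the front (-x, towards the robot) and 225 mm at the back. Origin: centre of its underside; z up. Its lid slopes down to the front at 27.5 degrees (0.48 rad) from level when shut.
- lid (a joint): Opening angle of the lid, rad: 0 = shut (slopes 27.5 degrees), grows as the front edge swings up; limit 0.9. A spring in the hinge holds the lid up at about 0.5 (nearly level) and, when shut, pushes it up with about 5 N at the turnbutton (8 to 10 N to push it down): unlatched, it springs open again.
- lid_edge (a point): Middle of the front edge of the lid's upper face; moves with the lid: x points to the hinge, z out of the lid. The lid is a white plate 8 mm thick, 298 mm wide; its front edge is 248 mm from the hinge axis, and its underside lies in the plane through that axis.
- lid_hinge (a point): Centre of the lid's hinge axis, at the bin's upper rear edge, 110 mm behind the bin's origin and 225 mm above the counter. Fixed to the bin; axes as the bin's: the hinge axis is y.
- turnbutton (a joint): Angle of the turnbutton in rad about the lid's upward normal: 0 = tongue points to the bin's left (+y, along the front edge), grows counter-clockwise seen from above the lid, 1.57 = tongue points straight at the front (fully turned); stops at 0 and 1.62. Stiff (0.08 N m), stays where it is left.
- turn_grip (a point): Middle of the red turnbutton's grip, on its axis, 26 mm above the lid's upper face, 206 mm in front of the hinge axis (along the lid), midway across the lid. Moves with the turnbutton: z = its axis, away from the lid; y = the way the tongue points. The grip is an upright bar 10 mm thick (x), 42 mm long (y), from 8 to 36 mm above the lid's face.
- tongue_tip (a point): End of the turnbutton's tongue, upper face, 66 mm from the axis; axes as turn_grip. The tongue, 16 mm wide, and a round flange of radius 26 mm under the grip lie 2 to 8 mm above the lid's face and turn with the grip.
- keeper (a point): Middle of the underside of the brass keeper's lip, fixed to the bin in front of the lid; axes as the bin's. The lip: 46 mm wide, 5 mm thick, parallel to the shut lid, 52 to 76 mm in front of the turnbutton's axis, underside 10.5 mm above the shut lid's upper face. The tongue passes under it, 2.5 mm to spare, only with the lid fully down; else it strikes the lip or ends on top.
- mug: Aluminium mug, radius 38 mm, 85 mm high, standing beside the bin. Origin: centre of its underside; handle on its +y side, 30 mm out.
- funnel: Green silicone funnel standing mouth down beside the bin, radius 45 mm, 95 mm high. Origin: centre of its mouth, on the counter.
- spoon: Wooden spoon 260 mm long lying on the counter in front of the bin, along its x axis.

How it is judged:
At the end, for the whole second after the job is handed in: The lid is shut (joint below 0.03 rad) and held by the turnbutton, whose tongue points to the front under the keeper (joint above 1.3 rad), both at rest; mug, funnel and spoon each lie within 30 mm of where they started (value of joint lid below 0.03 rad and value of joint turnbutton above 1.3 rad and velocity of joint lid between -0.05 and 0.05 rad/s and velocity of joint turnbutton between -0.05 and 0.05 rad/s and distance of each of mug, funnel, spoon from where it was at the start of the episode below 0.03 m); the robot touches nothing.
It fails at once if the mug is shoved 30 mm or more, or tipped over (distance of mug from where it was at the start of the episode above 0.03 m or angle between mug's own z axis and vertical above 0.35 rad).
It fails at once if the funnel is shoved 30 mm or more, or tipped over (distance of funnel from where it was at the start of the episode above 0.03 m or angle between funnel's own z axis and vertical above 0.35 rad).
It fails at once if the spoon is shoved 30 mm or more (distance of spoon from where it was at the start of the episode above 0.03 m).
It also fails if it takes over 38 s, if anything falls off the work surface, if the arm or the gripper's body presses on something with over 40 N, if the wrist force passes 120 N, or if a joint passes its speed limit or range.

### The arm

A 7-joint arm with a two-finger parallel gripper is mounted at the origin on the work surface. World frame = base frame: x ahead of the robot, y to its left, z up, the work surface at z = 0. Lengths are in m, angles in rad, forces in N, time in s.
With the tool pointing down it reaches from about 0.35 to 0.9 m from the base axis. Payload 7.2 kg.
Tool frame: the origin (TCP) lies midway between the tips of the shut fingers; the grasp point (between the pads) lies 19 mm behind it; z points along the fingers, y is the line along which they close (so a half turn about z gives the same grasp; the last joint's range is limited). The gripper opens to 88 mm and grips with 3 to 60 N. Pads are 20 mm wide; open, the fingers measure 115 mm over their backs; the gripper's body (75 mm by 178 mm) begins 61 mm behind the grasp point.
Start: joints at [1.18, 0.411, -0.013, 1.596, 0.006, 1.134, -0.082], TCP at [0.198, -0.593, 0.223] pointing down, gripper open.
Joint ranges: [-2.95, 2.95], [-0.29, 1.99], [-1.47, 1.44], [0.14, 2.54], [-1.03, 4.17], [0.13, 1.85], [-2.86, 2.86]. Speed limits (rad/s): [2.39, 2.39, 3.01, 3.01, 3.14, 3.14, 3.14].

### API

Orientations are given as a unit quaternion [w, x, y, z].
In Python, from plant import telemetry, vision, sign_off, finder gives the robot as it stands.
- The arm moves only by the tool move_arm, never from a script. Its argument "steps" is a list of rows, each an object with "gripper": the closure, from -1 (fully open) to 1 (shut); "slide": the shift along the tool's x, y, z in m, a list of three; "yaw": the turn about the tool's z in rad. In form: [{"gripper": gripper, "slide": [dx, dy, dz], "yaw": yaw}, ...]. A call has exactly 8 rows; each row shifts and turns the commanded pose from where the row before left it, along the tool's axes as they then stand; what a row does not reach is not made up. A row lasts 1/12 s, in which the tool goes at most 41.7 mm and 7.16 degrees, less where a joint would pass 70% of its speed; a pose out of reach is approached as far as the arm can. A call with a gripper value outside its range is refused whole. The fingers move at their own pace and stop on an object; "grip_force" is the grip in N (left out, the last holds). Time passes only in rows, so rows that do not move let the fingers close, or fill a call up. It gives the time, the measured TCP pose, the force, the opening and the grip force at its end, in the units of the state.
- telemetry.sense(): the state, without advancing time (a new reading comes with each control period).
- vision.camera(name): name is "side" or "top"; returns the picture (400x640x3 uint8, blue, green, red); there is no depth.
- vision.camera_model(name): a dict with "fov_y" (degrees; the focal length in pixels is half the picture's height over the tangent of half this angle, whatever the lens; pixels are square), "cx", "cy" (the principal point, pixels), "D" ([k1, k2, p1, p2, k3] as OpenCV has them; the pictures are not rectified), "R" (3x3) and "t" (3): a world point X has camera coordinates R X + t. Camera axes: x right, y down, z forward; pixel columns grow to the right and rows downward; lengths in m; the calibration is good to about 2 mm. A picture is of the moment at which its call begins. camera_model takes no time and is no camera call.
- sign_off(): hands the job in; it is judged then, once.
Trained networks look in the newest picture that a camera, given by its name, has taken for a name from the list of things; names that differ only in an ending like _2 or _b are one class to them, and where a whole thing is asked for, a point or a joint stands for the part that bears it (a point fixed in the world has none). Each returns a list of dicts, best first, with "confidence" (0 to 1); they miss things now and then, are a little off and sometimes report something else, mostly with a low value. They report only what shows in the picture. A call takes as long as a camera call.
- finder.regions_of(name, camera): "mask" (400x640 bool, what is visible of it) and "position" ([column, row] in pixels, amid what is visible of it).
The state is a dict: "clock": time; "joint_pos": joint angles; "dq": joint speeds; "effort": joint torques, N m; "ee_pos": TCP position; "ee_rot": TCP orientation; "contact_force": force on the tool from outside, world axes, zero at the start; "ft_torque": the same for the moment, N m; "finger_gap": finger opening in m; "grip_force": force on a finger pad.
Only numpy, scipy, OpenCV 4.12 (cv2) and the standard library are available. Lean on these libraries where they do the work, as an engineer would, in place of code of your own. Each camera call takes 0.05 s, during which the arm holds its last target. There are 200 camera calls.

## Working session

There is one attempt and no reset: what is moved stays moved. The work goes in short steps, Python scripts to look and compute and a tool call to move; the robot and the scene stay as the last step left them, time stands still between calls to the robot, and variables do not carry over. Pictures are saved under pics/ and viewed, at most 10 in all, crops included, and the job is handed in when it is done.

Besides the shell and the picture viewer there is one more tool, called after "Call:" in YAML: its name, and indented under it one key for each argument. move_arm: Moves the arm, as the interface text tells. Its arguments: {"type":"object","properties":{"steps":{"type":"array","items":{"type":"object","properties":{"gripper":{"type":"number"},"slide":{"type":"array","items":{"type":"number"}},"yaw":{"type":"number"}}}},"grip_force":{"type":"number"}},"required":["steps"]}

```bash
mkdir -p pics
cat > h.py <<'E'
import numpy as np, cv2
from plant import telemetry, vision, sign_off, finder
def cam(n):
    m=vision.camera_model(n); f=200/np.tan(np.radians(m["fov_y"])/2)
    K=np.array([[f,0,m["cx"]],[0,f,m["cy"]],[0,0,1.]]); return K,np.array(m["D"],float),np.array(m["R"]),np.array(m["t"])
def ray(n,uv):
    K,D,R,t=cam(n); p=cv2.undistortPoints(np.array([[uv]],float),K,D)[0,0]
    d=R.T@np.array([p[0],p[1],1]); return -R.T@t,d/np.linalg.norm(d)
def proj(n,X):
    K,D,R,t=cam(n); return cv2.projectPoints(np.atleast_2d(X).astype(float),cv2.Rodrigues(R)[0],t,K,D)[0][:,0]
def tri(a,b):
    (o1,d1),(o2,d2)=ray("side",a),ray("top",b)
    s=np.linalg.lstsq(np.c_[d1,-d2],o2-o1,rcond=None)[0]
    p,q=o1+s[0]*d1,o2+s[1]*d2; return (p+q)/2,np.linalg.norm(p-q)
E
python3 - <<'E'
from h import *
np.set_printoptions(precision=3,suppress=True)
for n in("side","top"):
    cv2.imwrite(f"pics/{n}0.png",vision.camera(n))
    print(n,ray(n,(320,200)))
    for k in("bin","lid_edge","turn_grip","mug","funnel","spoon","keeper"):
        try:
            for r in finder.regions_of(k,n)[:2]: print(n,k,round(r["confidence"],2),np.round(r["position"]),r["mask"].sum())
        except Exception as e: print(k,e)
s=telemetry.sense();print(s)
E
```

```text
side (array([0.061, 0.583, 0.981]), array([ 0.466, -0.5  , -0.73 ]))
side bin 0.86 [278. 194.] 15046
side lid_edge 0.9 [280. 170.] 8579
side turn_grip 0.62 [295. 186.] 471
side turn_grip 0.22 [366. 199.] 632
side mug 0.92 [185. 248.] 1168
side funnel 0.87 [369. 198.] 604
side spoon 0.75 [352. 280.] 595
side spoon 0.19 [279. 192.] 15515
side keeper 0.58 [281. 190.] 15117
top (array([0.514, 0.023, 1.196]), array([ 0.089, -0.011, -0.996]))
top bin 0.68 [302. 162.] 18118
top lid_edge 0.73 [297. 163.] 17176
top lid_edge 0.63 [399. 207.] 1046
top turn_grip 0.62 [287. 198.] 674
top turn_grip 0.3 [189. 133.] 1121
top mug 0.75 [188. 133.] 1176
top funnel 0.68 [398. 206.] 989
top funnel 0.68 [298. 161.] 18360
top spoon 0.87 [301. 278.] 690
top keeper 0.64 [300. 160.] 18275
{'clock': 0.8, 'joint_pos': array([ 1.18 ,  0.411, -0.013,  1.596,  0.006,  1.134, -0.082]), 'dq': array([-0.001,  0.001,  0.002, -0.   ,  0.002,  0.001,  0.001]), 'effort': array([  0.   , -58.767,   0.641, -29.137,  -0.054,   0.01 ,   0.   ]), 'ee_pos': array([ 0.198, -0.593,  0.223]), 'ee_rot': array([0.   , 0.987, 0.161, 0.   ]), 'contact_force': array([ 0.187, -0.01 ,  0.499]), 'ft_torque': array([-0.087,  0.03 , -0.046]), 'grip_force': 0.0, 'finger_gap': 0.0879549915921722}
```

Run:
```python
import cv2,numpy as np
a=cv2.resize(cv2.imread("pics/side0.png")[90:310,150:420],None,fx=2.2,fy=2.2,interpolation=2);cv2.imwrite("pics/s0c.png",a)
a=cv2.resize(cv2.imread("pics/top0.png")[80:300,150:430],None,fx=2.5,fy=2.5,interpolation=2);cv2.imwrite("pics/t0c.png",a)
```

```text
(no output)
```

View pics/s0c.png

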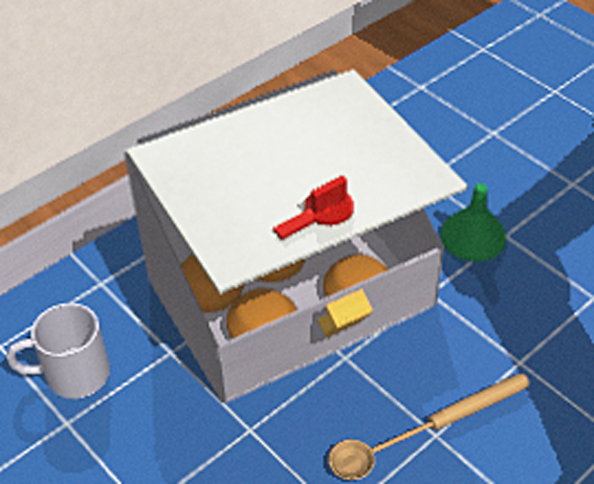

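View pics/t0c.png

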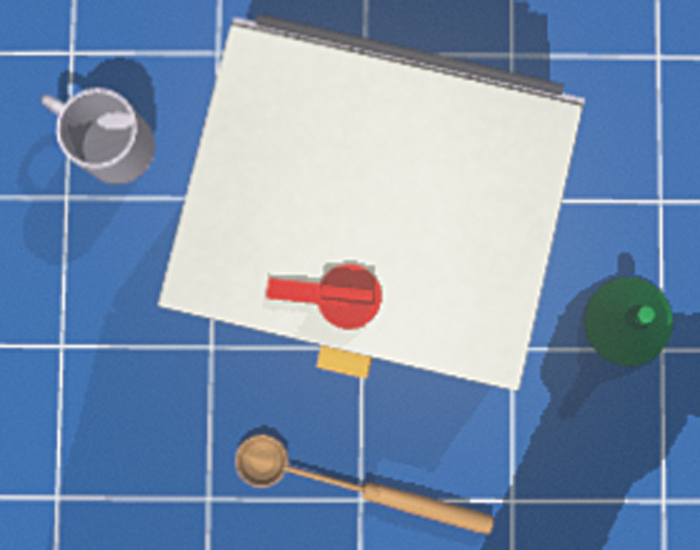

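The side crop shows the open, nearly level lid, with the red button's tongue pointing left and the yellow keeper below the lid's front edge. The mug is to the left, the funnel to the right and the spoon in front. In the top crop the lid corners are at about (235,25), (583,102), (518,389) and (160,305), and the button is at (350,297). Next I fit the bin pose and joints to these points.

```bash
cat >> h.py <<'E'
def rz(a): return np.array([[np.cos(a),-np.sin(a),0],[np.sin(a),np.cos(a),0],[0,0,1.]])
def lidpt(p,a,h,y=0):  # a: distance ahead of hinge, h above upper face
    bx,by,ps,q=p[:4]; s=.48-q; h=h+.008
    X=np.array([.11-a*np.cos(s)-h*np.sin(s), y, .225-a*np.sin(s)+h*np.cos(s)])
    return np.array([bx,by,0])+rz(ps)@X
def tbpt(p,r,u,h): # tongue frame: r along the tongue, u along its x
    th=p[4]; # tongue dir: y at 0 -> front at pi/2
    return lidpt(p,.206+r*np.sin(th)-u*np.cos(th),h,r*np.cos(th)+u*np.sin(th))
E
python3 - <<'E'
from h import *
from scipy.optimize import least_squares
np.set_printoptions(precision=3,suppress=True)
S=lambda L:np.array(L)/2.2+[150,90]; T=lambda L:np.array(L)/2.5+[150,80]
side=S([(218,287),(467,186),(276,232)])  # FL, FR, tongue tip
top=T([(160,305),(518,388),(267,288),(583,100)]) 
bp=lambda p,X:np.array([p[0],p[1],0])+rz(p[2])@np.array(X)
def f(p):
    P=[lidpt(p,.248,0,.149),lidpt(p,.248,0,-.149),tbpt(p,.066,0,.008)]
    r=[proj("side",np.array(P))-side, proj("top",np.array(P+[lidpt(p,.0,0,-.149)]))-top,
     proj("side",bp(p,[-.11,.15,0])[None])-S([(226,401)]), proj("side",bp(p,[-.11,-.15,.0])[None])-S([(436,308)])]
    return np.concatenate(r).ravel()
r=least_squares(f,[.6,.05,-.2,.45,.1],loss="soft_l1"); p=r.x
print(p,f(p).reshape(-1,2)); np.save("p.npy",p)
for n,h in(("turn_grip",.026),("flange top",.008)): print(n,tbpt(p,0,0,h))
ps=p.copy();ps[3]=0
print("shut axis h.008",tbpt(ps,0,0,.008),"h.026",tbpt(ps,0,0,.026))
# bar check: triangulate finder positions
print(tri((295,186),(287,198)))
for k in [("mug",(185,248),(188,133)),("funnel",(369,198),(398,206)),("spoon",(352,280),(301,278))]: print(k[0],tri(*k[1:]))
s=telemetry.sense();q=s["ee_rot"];a=2*np.arctan2(q[2],q[1]);print("toolx angle",a,"closing axis target",p[2]+p[4])
E
```

```text
[ 0.696  0.051 -0.231  0.487  0.136] [[ 0.265  1.028]
 [ 0.528 -0.282]
 [ 1.003 -0.069]
 [-1.212 -0.541]
 [-0.087  1.007]
 [-0.181 -0.38 ]
 [ 1.112 -1.653]
 [-1.283  1.226]
 [ 0.289 -1.188]]
turn_grip [0.602 0.073 0.26 ]
flange top [0.602 0.073 0.242]
shut axis h.008 [0.618 0.069 0.144] h.026 [0.61  0.071 0.16 ]
(array([0.606, 0.081, 0.234]), np.float64(0.006343329121613602))
mug (array([0.77 , 0.324, 0.059]), np.float64(0.015011255795032213))
funnel (array([ 0.598, -0.191,  0.006]), np.float64(0.02016433642161016))
spoon (array([0.428, 0.055, 0.014]), np.float64(0.00021142189743373843))
toolx angle 0.322846534148614 closing axis target -0.09504584675601016
```

Call:
move_arm:
  steps:
    - {"gripper":-1,"slide":[0.0248,-0.021,-0.0096],"yaw":0}
    - {"gripper":-1,"slide":[0.0248,-0.021,-0.0096],"yaw":0}
    - {"gripper":-1,"slide":[0.0248,-0.021,-0.0096],"yaw":0}
    - {"gripper":-1,"slide":[0.0248,-0.021,-0.0096],"yaw":0}
    - {"gripper":-1,"slide":[0.0248,-0.021,-0.0096],"yaw":0}
    - {"gripper":-1,"slide":[0.0248,-0.021,-0.0096],"yaw":0}
    - {"gripper":-1,"slide":[0.0248,-0.021,-0.0096],"yaw":0}
    - {"gripper":-1,"slide":[0.0248,-0.021,-0.0096],"yaw":0}

```text
clock: 1.47
ee_pos: [0.3336, -0.369, 0.3001]
ee_rot: [0.0, 0.987, 0.161, 0.0]
contact_force: [0.4, -0.9, -0.0]
finger_gap: 0.0878
grip_force: 0.0
```

Call:
move_arm:
  steps:
    - {"gripper":-1,"slide":[0.0248,-0.021,0],"yaw":0}
    - {"gripper":-1,"slide":[0.0248,-0.021,0],"yaw":0}
    - {"gripper":-1,"slide":[0.0248,-0.021,0],"yaw":0}
    - {"gripper":-1,"slide":[0.0248,-0.021,0],"yaw":0}
    - {"gripper":-1,"slide":[0.0248,-0.021,0],"yaw":0}
    - {"gripper":-1,"slide":[0.0248,-0.021,0],"yaw":0}
    - {"gripper":-1,"slide":[0.0248,-0.021,0],"yaw":0}
    - {"gripper":-1,"slide":[0.0248,-0.021,0],"yaw":0}

```text
clock: 2.13
ee_pos: [0.4685, -0.1468, 0.2998]
ee_rot: [0.0, 0.987, 0.161, 0.0]
contact_force: [0.6, -0.3, -0.2]
finger_gap: 0.0879
grip_force: 0.0
```

Call:
move_arm:
  steps:
    - {"gripper":0,"slide":[0,0,0],"yaw":-0.12}
    - {"gripper":0,"slide":[0,0,0],"yaw":-0.12}
    - {"gripper":0,"slide":[0,0,0],"yaw":-0.12}
    - {"gripper":0,"slide":[0,0,0],"yaw":-0.12}
    - {"gripper":0,"slide":[0,0,0],"yaw":-0.12}
    - {"gripper":0,"slide":[0,0,0],"yaw":-0.12}
    - {"gripper":0,"slide":[0,0,0],"yaw":-0.12}
    - {"gripper":0,"slide":[0,0,0],"yaw":-0.12}

```text
clock: 2.8
ee_pos: [0.468, -0.1482, 0.2996]
ee_rot: [0.0, 0.799, 0.601, 0.0]
contact_force: [0.7, 0.4, 0.1]
finger_gap: 0.044
grip_force: 0.0
```

```bash
cat >> h.py <<'E'
def to(X,ang):  # closing axis direction ang -> tool shift in present axes, yaw
    s=telemetry.sense();q=s["ee_rot"];a=2*np.arctan2(q[2],q[1]); D=np.array(X)-s["ee_pos"]
    y=-(ang+np.pi/2-a); y=(y+np.pi/2)%np.pi-np.pi/2
    print("t",s["clock"],"pos",s["ee_pos"],"a",a,"q1,7",s["joint_pos"][[0,6]],"F",s["contact_force"],"gap",s["finger_gap"])
    print("slide",D@[np.cos(a),np.sin(a),0],D@[np.sin(a),-np.cos(a),0],-D[2],"yaw",y)
E
python3 - <<'E'
from h import *
np.set_printoptions(precision=3,suppress=True)
to([.602,.073,.29],-.095)
E
```

```text
t 2.8 pos [ 0.468 -0.148  0.3  ] a 1.288743438398553 q1,7 [ 0.617 -0.143] F [0.706 0.419 0.087] gap 0.04403708600222169
slide 0.24978113396689228 0.06715777410557044 0.009597632776112919 yaw -0.1870528883963436
```

Call:
move_arm:
  steps:
    - {"gripper":0,"slide":[0.0312,0.0084,0.001],"yaw":0}
    - {"gripper":0,"slide":[0.0312,0.0084,0.001],"yaw":0}
    - {"gripper":0,"slide":[0.0312,0.0084,0.001],"yaw":0}
    - {"gripper":0,"slide":[0.0312,0.0084,0.001],"yaw":0}
    - {"gripper":0,"slide":[0.0312,0.0084,0.001],"yaw":0}
    - {"gripper":0,"slide":[0.0312,0.0084,0.001],"yaw":0}
    - {"gripper":0,"slide":[0.0312,0.0084,0.001],"yaw":0}
    - {"gripper":0,"slide":[0.0312,0.0084,0.001],"yaw":0}

```text
clock: 3.47
ee_pos: [0.604, 0.0732, 0.2914]
ee_rot: [0.0, 0.801, 0.598, 0.0]
contact_force: [0.5, -0.2, 0.3]
finger_gap: 0.0442
grip_force: 0.0
```

Call:
move_arm:
  steps:
    - {"gripper":0,"slide":[0,0,0],"yaw":-0.1}
    - {"gripper":0,"slide":[0,0,0],"yaw":-0.087}
    - {"gripper":0,"slide":[0,0,0],"yaw":0}
    - {"gripper":0,"slide":[0,0,0],"yaw":0}
    - {"gripper":0,"slide":[0,0,0],"yaw":0}
    - {"gripper":0,"slide":[0,0,0],"yaw":0}
    - {"gripper":0,"slide":[0,0,0],"yaw":0}
    - {"gripper":0,"slide":[0,0,0],"yaw":0}

```text
clock: 4.13
ee_pos: [0.6033, 0.0717, 0.2916]
ee_rot: [0.0, 0.742, 0.67, 0.0]
contact_force: [1.0, -0.6, 0.5]
finger_gap: 0.0438
grip_force: 0.0
```

Run:
```python
from h import *
np.set_printoptions(precision=3,suppress=True)
to([.602,.073,.25],-.095)
im=vision.camera("side");cv2.imwrite("pics/s1.png",cv2.resize(im[70:290,170:440],None,fx=2.2,fy=2.2,interpolation=2))
```

```text
t 4.1333 pos [0.603 0.072 0.292] a 1.4684796224781245 q1,7 [ 0.232 -0.491] F [ 1.023 -0.578  0.512] gap 0.04376550045246771
slide 0.0011491699779641788 -0.0013916269278776226 0.04160715165987289 yaw -0.007316704316772116
```

View pics/s1.png

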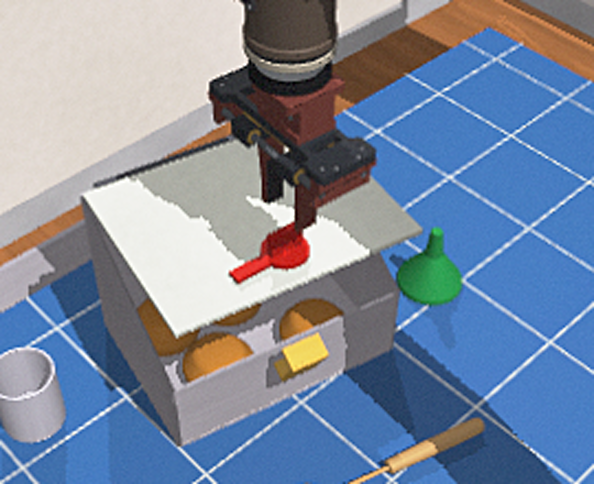

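The fingers straddle the bar at about (290,235) in the crop. I descend, grip lightly and pre-turn while the lid is level.

Call:
move_arm:
  steps:
    - {"gripper":0,"slide":[0,-0.001,0.01],"yaw":0}
    - {"gripper":0,"slide":[0.001,0,0.01],"yaw":0}
    - {"gripper":0,"slide":[0,0,0.01],"yaw":0}
    - {"gripper":0,"slide":[0,0,0.009],"yaw":0}
    - {"gripper":1,"slide":[0,0,0],"yaw":0}
    - {"gripper":1,"slide":[0,0,0],"yaw":0}
    - {"gripper":1,"slide":[0,0,0],"yaw":0}
    - {"gripper":1,"slide":[0,0,0],"yaw":0}
  grip_force: 15

```text
clock: 4.85
ee_pos: [0.6027, 0.0733, 0.2529]
ee_rot: [0.0, 0.742, 0.671, 0.0]
contact_force: [0.4, -0.4, -0.0]
finger_gap: 0.0209
grip_force: 0.0
```

Call:
move_arm:
  steps:
    - {"gripper":1,"slide":[0,0,0],"yaw":0}
    - {"gripper":1,"slide":[0,0,0],"yaw":-0.1}
    - {"gripper":1,"slide":[0,0,0],"yaw":-0.1}
    - {"gripper":1,"slide":[0,0,0],"yaw":-0.1}
    - {"gripper":1,"slide":[0,0,0],"yaw":-0.1}
    - {"gripper":1,"slide":[0,0,0],"yaw":-0.1}
    - {"gripper":1,"slide":[0,0,0],"yaw":-0.1}
    - {"gripper":1,"slide":[0,0,0],"yaw":0}

```text
clock: 5.52
ee_pos: [0.6054, 0.0732, 0.2533]
ee_rot: [0.002, 0.508, 0.861, 0.002]
contact_force: [10.3, 2.0, -4.7]
finger_gap: 0.0096
grip_force: 15.0
```

Run:
```python
from h import *
np.set_printoptions(precision=3,suppress=True)
p=np.load("p.npy");p[4]=.73
to(tbpt(p,0,0,.018),-.231+.73)
for q in (.36,.24,.12,0): p[3]=q;print(q,tbpt(p,0,0,.02))
im=vision.camera("top");cv2.imwrite("pics/t1.png",cv2.resize(im[80:300,150:430],None,fx=2.5,fy=2.5,interpolation=2))
```

```text
t 5.5167 pos [0.605 0.073 0.253] a 2.075164972503913 q1,7 [0.311 0.047] F [10.278  1.975 -4.708] gap 0.009616344621693005
slide 0.0013268382468991872 -0.00271824622425665 0.000965142205137437 yaw 0.005368645709016295
0.36 [0.6   0.074 0.228]
0.24 [0.602 0.073 0.203]
0.12 [0.605 0.072 0.179]
0 [0.612 0.071 0.155]
```

View pics/t1.png

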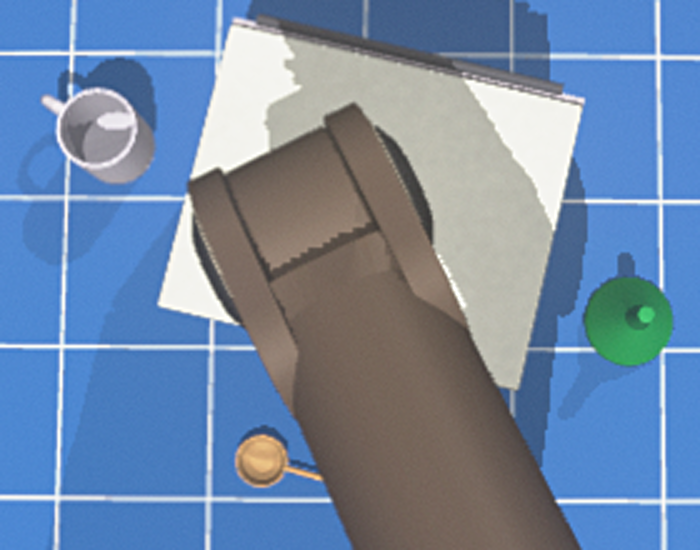

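Call:
move_arm:
  steps:
    - {"gripper":0.3,"slide":[-0.0028,0.003,0],"yaw":0}
    - {"gripper":0.3,"slide":[0,0,0],"yaw":0}
    - {"gripper":0.3,"slide":[0,0,0.007],"yaw":0}
    - {"gripper":0.3,"slide":[0,0,0.007],"yaw":0}
    - {"gripper":0.3,"slide":[0,0,0.007],"yaw":0}
    - {"gripper":0.3,"slide":[0,0,0.007],"yaw":0}
    - {"gripper":0.3,"slide":[0,0,0.007],"yaw":0}
    - {"gripper":0.3,"slide":[0,0,0.007],"yaw":0}

```text
clock: 6.23
ee_pos: [0.6063, 0.0721, 0.2098]
ee_rot: [0.0, 0.511, 0.86, -0.0]
contact_force: [0.1, -0.5, 4.1]
finger_gap: 0.0309
grip_force: 2.4
```

Call:
move_arm:
  steps:
    - {"gripper":0.3,"slide":[0,0,0.006],"yaw":0}
    - {"gripper":0.3,"slide":[0,0,0.006],"yaw":0}
    - {"gripper":0.3,"slide":[0,0,0.006],"yaw":0}
    - {"gripper":0.3,"slide":[-0.001,0.002,0.006],"yaw":0}
    - {"gripper":0.3,"slide":[-0.001,0.002,0.006],"yaw":0}
    - {"gripper":0.3,"slide":[-0.001,0.0013,0.006],"yaw":0}
    - {"gripper":0.3,"slide":[0,0,0.006],"yaw":0}
    - {"gripper":0.3,"slide":[0,0,0.002],"yaw":0}

```text
clock: 6.9
ee_pos: [0.6137, 0.0713, 0.1664]
ee_rot: [0.001, 0.511, 0.86, 0.0]
contact_force: [1.2, -2.8, 9.0]
finger_gap: 0.0304
grip_force: 4.1
```

Run:
```python
from h import *
np.set_printoptions(precision=3,suppress=True)
p=np.load("p.npy");p[4]=.73;p[3]=0
to(tbpt(p,0,0,.018),-.231+.73)
im=vision.camera("side");cv2.imwrite("pics/s2.png",cv2.resize(im[110:290,200:400],None,fx=3,fy=3,interpolation=2))
```

```text
t 6.9 pos [0.614 0.071 0.166] a 2.0688469582306075 q1,7 [ 0.283 -0.006] F [ 1.236 -2.784  9.044] gap 0.030393414875936078
slide -0.0004023173955402784 -0.0007898109683296716 0.013415698925542119 yaw -0.0009493685642891769
```

View pics/s2.png

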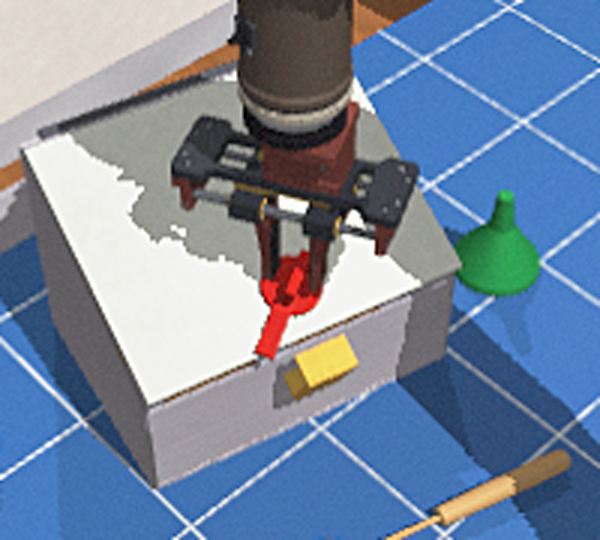

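The lid is nearly down, and the tongue tip at about (268,355) in the crop is still to the left of the keeper. I press on.

Call:
move_arm:
  steps:
    - {"gripper":0.3,"slide":[0,0,0.003],"yaw":0}
    - {"gripper":0.3,"slide":[0,0,0.003],"yaw":0}
    - {"gripper":0.3,"slide":[0,0,0.002],"yaw":0}
    - {"gripper":0.3,"slide":[0,0,0.002],"yaw":0}
    - {"gripper":0.3,"slide":[0,0,0],"yaw":0}
    - {"gripper":0.3,"slide":[0,0,0],"yaw":0}
    - {"gripper":0.3,"slide":[0,0,0],"yaw":0}
    - {"gripper":0.3,"slide":[0,0,0],"yaw":0}

```text
clock: 7.62
ee_pos: [0.6142, 0.072, 0.1573]
ee_rot: [0.002, 0.511, 0.86, 0.001]
contact_force: [1.4, -1.4, 7.5]
finger_gap: 0.0308
grip_force: 3.2
```

Call:
move_arm:
  steps:
    - {"gripper":0.3,"slide":[0,0,0.002],"yaw":0}
    - {"gripper":0.3,"slide":[0,0,0.002],"yaw":0}
    - {"gripper":0.3,"slide":[0,0,0.001],"yaw":0}
    - {"gripper":0.3,"slide":[0,0,0],"yaw":0}
    - {"gripper":0.3,"slide":[0,0,0],"yaw":0}
    - {"gripper":0.3,"slide":[0,0,0],"yaw":0}
    - {"gripper":0.3,"slide":[0,0,0],"yaw":0}
    - {"gripper":0.3,"slide":[0,0,0],"yaw":0}

```text
clock: 8.28
ee_pos: [0.6144, 0.0722, 0.1526]
ee_rot: [0.002, 0.511, 0.86, 0.001]
contact_force: [1.5, -1.0, 8.0]
finger_gap: 0.0308
grip_force: 3.7
```

Call:
move_arm:
  steps:
    - {"gripper":0.3,"slide":[0,0,0.001],"yaw":0}
    - {"gripper":0.3,"slide":[0,0,0.001],"yaw":0}
    - {"gripper":0.3,"slide":[0,0,0.001],"yaw":0}
    - {"gripper":0.3,"slide":[0,0,0.001],"yaw":0}
    - {"gripper":0.3,"slide":[0,0,0],"yaw":0}
    - {"gripper":0.3,"slide":[0,0,0],"yaw":0}
    - {"gripper":0.3,"slide":[0,0,0],"yaw":0}
    - {"gripper":0.3,"slide":[0,0,0],"yaw":0}

```text
clock: 8.95
ee_pos: [0.615, 0.0735, 0.1511]
ee_rot: [0.003, 0.51, 0.86, 0.002]
contact_force: [-3.1, -0.1, 24.7]
finger_gap: 0.0307
grip_force: 11.7
```

Call:
move_arm:
  steps:
    - {"gripper":0.3,"slide":[0,0,0.0005],"yaw":-0.06}
    - {"gripper":0.3,"slide":[0,0,0.0005],"yaw":-0.06}
    - {"gripper":0.3,"slide":[0,0,0.0005],"yaw":-0.06}
    - {"gripper":0.3,"slide":[0,0,0.0005],"yaw":-0.06}
    - {"gripper":0.3,"slide":[0,0,0.0005],"yaw":-0.06}
    - {"gripper":0.3,"slide":[0,0,0.0005],"yaw":-0.06}
    - {"gripper":0.3,"slide":[0,0,0],"yaw":0}
    - {"gripper":0.3,"slide":[0,0,0],"yaw":0}

```text
clock: 9.62
ee_pos: [0.6142, 0.0745, 0.1483]
ee_rot: [0.002, 0.348, 0.938, 0.002]
contact_force: [-7.7, 1.7, 27.3]
finger_gap: 0.0305
grip_force: 14.1
```

Run:
```python
from h import *
np.set_printoptions(precision=3,suppress=True)
p=np.load("p.npy");p[4]=1.1;p[3]=0
to(tbpt(p,0,0,.018),-.231+1.57)
im=vision.camera("side");cv2.imwrite("pics/s3.png",cv2.resize(im[150:270,230:360],None,fx=4.5,fy=4.5,interpolation=2))
```

```text
t 9.6167 pos [0.614 0.074 0.148] a 2.4314059290117633 q1,7 [0.327 0.297] F [-7.711  1.713 27.305] gap 0.03047768076026323
slide -0.0018537814159119148 -0.0036384562449987153 -0.004628870782125316 yaw -0.4783903977831332
```

View pics/s3.png

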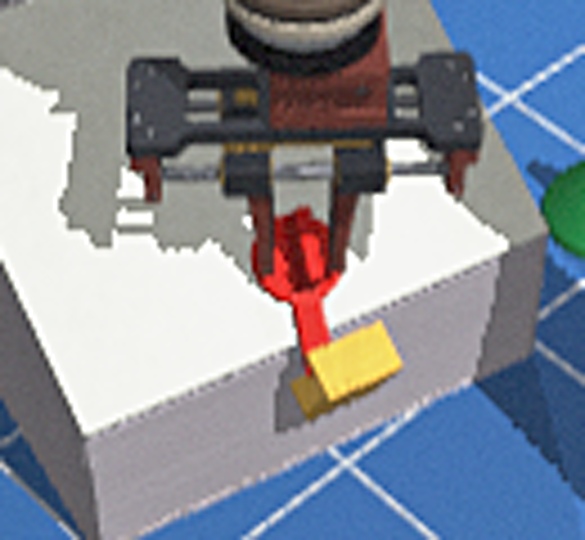

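The lid is down and the tongue is passing under the keeper's left edge at about (320,350). I keep turning.

Call:
move_arm:
  steps:
    - {"gripper":0.3,"slide":[0,0,0.0006],"yaw":-0.06}
    - {"gripper":0.3,"slide":[0,0,0.0006],"yaw":-0.06}
    - {"gripper":0.3,"slide":[0,0,0.0006],"yaw":-0.06}
    - {"gripper":0.3,"slide":[0,0,0.0006],"yaw":-0.06}
    - {"gripper":0.3,"slide":[0,0,0.0006],"yaw":-0.06}
    - {"gripper":0.3,"slide":[0,0,0.0006],"yaw":-0.06}
    - {"gripper":0.3,"slide":[0,0,0],"yaw":-0.06}
    - {"gripper":0.3,"slide":[0,0,0],"yaw":-0.06}

```text
clock: 10.33
ee_pos: [0.6142, 0.072, 0.145]
ee_rot: [0.003, 0.115, 0.993, -0.0]
contact_force: [-9.7, -5.6, 31.5]
finger_gap: 0.0306
grip_force: 16.0
```

Call:
move_arm:
  steps:
    - {"gripper":1,"slide":[0,0,0],"yaw":0}
    - {"gripper":1,"slide":[0,0,0],"yaw":0}
    - {"gripper":1,"slide":[0,0,0],"yaw":0}
    - {"gripper":1,"slide":[0,0,0],"yaw":0}
    - {"gripper":1,"slide":[0,0,0],"yaw":0}
    - {"gripper":1,"slide":[0,0,0],"yaw":0}
    - {"gripper":1,"slide":[0,0,0],"yaw":0}
    - {"gripper":1,"slide":[0,0,0],"yaw":0}
  grip_force: 25

```text
clock: 11.0
ee_pos: [0.6124, 0.0736, 0.144]
ee_rot: [0.001, 0.115, 0.993, 0.0]
contact_force: [-11.1, -0.7, 28.5]
finger_gap: 0.0099
grip_force: 41.9
```

Run:
```python
from h import *
np.set_printoptions(precision=3,suppress=True)
p=np.load("p.npy");p[4]=1.5;p[3]=0
to(tbpt(p,0,0,.018),-.231+1.57)
im=vision.camera("side");cv2.imwrite("pics/s4.png",cv2.resize(im[150:270,230:360],None,fx=4.5,fy=4.5,interpolation=2))
```

```text
t 11.0 pos [0.612 0.074 0.144] a 2.9109114962241454 q1,7 [0.391 0.716] F [-11.117  -0.698  28.542] gap 0.00990862890679305
slide -0.0015258925292642124 -0.0028036083649298246 -0.008964788994537093 yaw 0.0011151694292488301
```

View pics/s4.png

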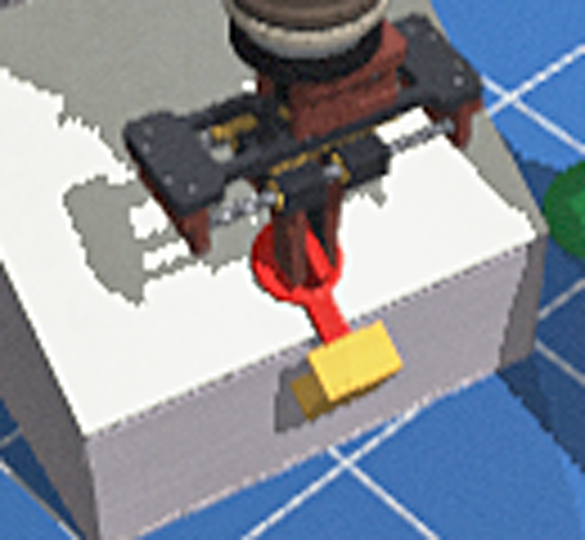

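With the bar gripped flat the angle is about 1.57, and the tongue runs under the keeper. I release and lift.

Call:
move_arm:
  steps:
    - {"gripper":0.2,"slide":[0,0,-0.001],"yaw":0}
    - {"gripper":0.2,"slide":[0,0,-0.001],"yaw":0}
    - {"gripper":0.2,"slide":[0,0,-0.001],"yaw":0}
    - {"gripper":0.2,"slide":[0,0,0],"yaw":0}
    - {"gripper":0.2,"slide":[0,0,-0.005],"yaw":0}
    - {"gripper":0.2,"slide":[0,0,-0.01],"yaw":0}
    - {"gripper":0.2,"slide":[0,0,-0.015],"yaw":0}
    - {"gripper":0.2,"slide":[0,0,-0.02],"yaw":0}

```text
clock: 11.72
ee_pos: [0.6121, 0.0715, 0.1933]
ee_rot: [-0.001, 0.116, 0.993, -0.0]
contact_force: [0.2, -1.1, 0.1]
finger_gap: 0.0353
grip_force: 0.0
```

Call:
move_arm:
  steps:
    - {"gripper":0.2,"slide":[0,0,-0.02],"yaw":0}
    - {"gripper":0.2,"slide":[0,0,-0.02],"yaw":0}
    - {"gripper":0.2,"slide":[0,0,-0.02],"yaw":0}
    - {"gripper":0.2,"slide":[0,0,-0.02],"yaw":0}
    - {"gripper":0.2,"slide":[0,0,0],"yaw":0}
    - {"gripper":0.2,"slide":[0,0,0],"yaw":0}
    - {"gripper":0.2,"slide":[0,0,0],"yaw":0}
    - {"gripper":0.2,"slide":[0,0,0],"yaw":0}

```text
clock: 12.38
ee_pos: [0.6121, 0.0716, 0.2726]
ee_rot: [-0.001, 0.116, 0.993, -0.0]
contact_force: [0.3, -0.0, 0.4]
finger_gap: 0.0349
grip_force: 0.0
```

Run:
```python
from h import *
im=vision.camera("side");cv2.imwrite("pics/s5.png",cv2.resize(im[90:310,150:420],None,fx=2.5,fy=2.5,interpolation=2))
```

```text
(no output)
```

View pics/s5.png

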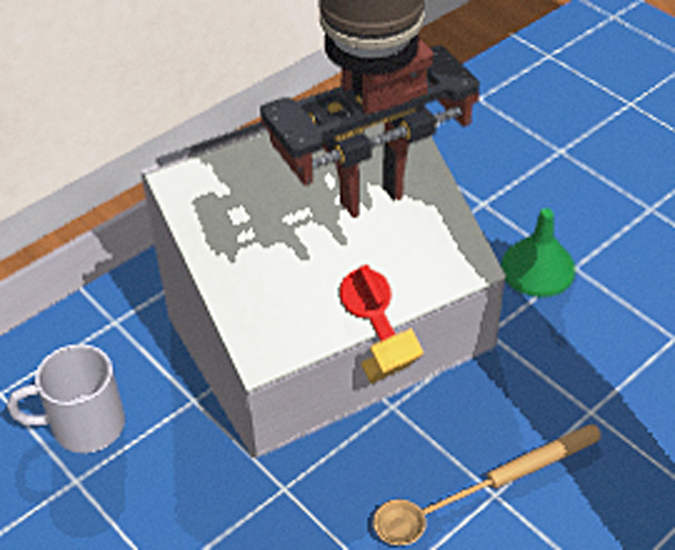

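The lid stays shut with the tongue under the keeper at about (390,345) in the crop. The gripper is clear, and the mug, funnel and spoon look undisturbed.

```bash
python3 -c "
from plant import sign_off
print(sign_off())"
```

```text
the job is handed in; nothing more can be done
None
```

The lid is shut and stayed down after release, held by the turnbutton's tongue (turned to about 1.57 rad) under the keeper; mug, funnel and spoon look unmoved in the last picture, and I handed the job in at about 12.4 s, with no verdict returned.

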